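Squash preparation: clamp the slide carriage, press three clicks and hold

TASK

Make a squash preparation in the bench press: push the slide carriage fully home against its end stop, so that the cover glass lies under the press foot, and turn the carriage's clamp knob clockwise (seen from above) until it is tight. Then pull the press lever down by its ball handle exactly three clicks, felt as its click wheel drops from notch to notch under a spring plunger, and hold it in the third notch: the lever springs up when let go, so finish while still holding the ball down there. Do not press before the carriage is clamped, never go on towards a fourth click (the cover glass would crack), and leave the things standing round the press where they are.

Things in the scene. Friction and masses are not known exactly. Their poses are not given: they have to be found in the camera images.
- press: Squash press, fixed on the worktop: cream C-shaped casting. Origin on the worktop under the ram's axis, z up; mm in this frame: column x 44..94; head x -28..94, y -26..26, z 138..200; foot of the casting x -60..98, y -65..53, up to z 22; steel bed 46 wide along y from the end stop (y -50) to y 200, top z 28. Lever on the right (-y) side, pointing to the front (-x); the carriage comes out to +y.
- carriage (a joint): Aluminium slide carriage (44 mm wide, 168 long, top at z 37) on the bed; value in m: 0 = home against the end stop, positive = out along the press frame's +y, at most 0.075. It drags with about 1.5 N when the clamp is loose; tight, the friction clamp holds it against about 10 N.
- knob_grip (a point): Centre of the clamp knob (black, fluted, 34 mm diameter, 20 mm high, upright axis), 10 mm under its flat top and 52 mm above the worktop; its underside is 5 mm above the carriage. It stands on the carriage's left end, at press-frame x 0, y 100 mm plus the carriage's value. It may be gripped at any yaw, and the carriage pushed by it.
- clamp_knob (a joint): Turn of the clamp knob in rad, growing clockwise seen from above; starts loose, at 0 to 0.25. It takes about 0.1 N m to turn, begins to clamp at 0.5, is tight from about 1.2 and ends hard at 1.6. It stays where it is left.
- cover_glass (a point): Middle of the top of the cover glass (22 mm) on the glass slide (26 x 76 mm) held in the carriage, 39.5 mm above the worktop; it moves with the carriage and lies right under the foot when the carriage is home.
- foot: Round sprung press foot, 28 mm diameter, under the ram. Frame: the press frame with the lever at rest, sinking with the foot. At rest its pad hangs 3 mm above the cover glass; the lever drives the ram down 2.7 mm a click, the pad touches just after the first click, then a spring loads it with some 10 N more each click (25 N at the third).
- lever_pivot (a point): Pivot of the lever, at x 12, y -48, z 165 mm in the press frame; its axis is parallel to the press frame's y.
- lever (a joint): Press lever in rad: 0 = at rest on its upper stop, pointing to the press frame's -x and 0.6 rad upward; positive = ball pulled down; end stop 1.13. Notches of its click wheel at 0 (rest), 0.224, 0.449, 0.673, 0.898, 1.122 rad, one click = 29 mm at the ball; a click is complete when the spring plunger sits in the next notch. Let go, it springs back to 0 over all the clicks.
- lever_ball: Black ball handle, 32 mm diameter, on a 10 mm rod (it spins on the rod's axis); origin at its centre, 130 mm from the pivot. Centre at z 238 mm at rest, 156 at the third click. Pull at the ball: leaving a notch it climbs 3 to 8 N to a peak of 8 to 13 N within 0.1 rad, falls as the plunger passes the tooth, and drops with a snap to a low of 2 to 7 N in the next notch.
- cover_box: Bystander: clear box of cover glasses, 34 x 34 x 18 mm, origin under its middle; leave it. (Farther right stands a fixed microscope 0.40 m high, about 0.45 to 0.87 m ahead and 0.33 to 0.63 m to the right of the robot's base: the arm must go round it.)
- tweezers: Bystander: steel forceps, 111 mm long, lying flat, origin under the middle; leave them.
- stain_bottle: Bystander: brown glass dropper bottle, 33 mm diameter, 89 mm high, origin under its middle; leave it.
- dish: Bystander: closed petri dish, 92 mm diameter, 15 mm high, origin under its middle; leave it.

How it is judged:
By the outcome, as a careful person would: the job done as asked, in the order asked, and still so for the second after the job is handed in, while the arm keeps its last pose, push and grip.
It also fails if it takes over 72 s, if anything falls off the work surface, if the arm or the gripper's body presses on something with over 40 N, if the wrist force passes 120 N, or if a joint passes its speed limit or range.

ROBOT

A 6-joint arm with a two-finger parallel gripper is mounted at the origin on a cart in front of the work surface, level with it; the furniture and walls round the work are solid. World frame = base frame: x ahead of the robot, y to its left, z up, the work surface at z = 0. Lengths are in m, angles in rad, forces in N, time in s.
With the tool pointing down it reaches from about 0.225 to 0.875 m from the base axis. Payload 3.4 kg.
Tool frame: the origin (TCP) lies at the very end of the fingers, on their centre line; the grasp point (between the pads) lies behind it (manip.grasp_offset is the z of the grasp point in the tool frame, in m); z points along the fingers, y is the line along which they close (so a half turn about z gives the same grasp; the last joint's range is limited). The gripper opens to 85 mm and grips with 20 to 120 N. Pads are 22 mm wide; open, the fingers measure 114 mm over their backs; the gripper's body (76 mm by 85 mm) begins 54 mm behind the grasp point. The pads swing forward as they close: fully open they stand 13 mm farther back than shut.
Start: joints at [-1.454, 0.276, 1.505, -0, 1.361, -0.121], TCP at [0.135, -0.559, 0.231] pointing down, gripper open.
Joint ranges: [-2.89, 2.89], [-0.75, 2.08], [0.22, 2.7], [-1.18, 4.32], [0.11, 2.71], [-2.7, 2.7]. Speed limits (rad/s): [2.57, 2.57, 3.14, 3.14, 3.14, 3.14].

INTERFACE

Orientations are given as a unit quaternion [w, x, y, z].
In Python, from rig import manip gives the robot as it stands.
- The arm moves only by the shell command python3 -m pendant 'ROWS' [FORCE]. ROWS is JSON, a list of rows, each an object of numbers: "dx", "dy", "dz": the shift along the tool's x, y, z in m; "rx", "ry", "rz": the turn, a rotation vector about the tool's x, y, z in degrees; "hand": the finger opening in m, from 0 to 0.0854. In form: [{"dx": .., "dy": .., "dz": .., "rx": .., "ry": .., "rz": .., "hand": ..}, ...]. A call has 1 to 12 rows; each row shifts and turns the commanded pose from where the row before left it, along the tool's axes as they then stand; what a row does not reach is not made up. A row lasts 1/12 s, in which the tool goes at most 41.7 mm and 7.16 degrees, less where a joint would pass 70% of its speed; a pose out of reach is approached as far as the arm can. A call is refused whole if a number of a shift passes 0.0417 or a number of a turn 7.16, either way. A call with a gripper value outside its range is refused whole. The fingers move at their own pace and stop on an object; FORCE is the grip in N (left out, the last holds). Time passes only in rows, so rows that do not move let the fingers close. It gives the time, the measured TCP pose, the force, the opening and the grip force at its end, in the units of the state.
- manip.get_state(): the state, without advancing time (a new reading comes with each control period).
- manip.get_image(name): name is "scene" or "top"; returns a dict with "frame" (420x560x3 uint8, red, green, blue), "fx", "fy", "cx", "cy" (pixels), "position" and "attitude" of the camera in the world. Camera axes: x right, y up, looking along -z (the intrinsics and any distortion apply to the point x, -y, -z); pixel columns grow to the right and rows downward; lengths in m; the calibration is good to about 2 mm. A picture is of the moment at which its call begins. There is no depth.
- manip.sign_off(): hands the job in; it is judged then, once.
The state is a dict: "clock": time; "qpos": joint angles; "qd": joint speeds; "effort": joint torques, N m; "position": TCP position; "ee_rot": TCP orientation; "contact_force": force on the tool from outside, world axes, zero at the start; "moment": the same for the moment, N m; "width": finger opening in m; "gripper_force": force on a finger pad.
Only numpy, scipy, OpenCV 4.12 (cv2) and the standard library are available. Lean on these libraries where they do the work, as an engineer would, in place of code of your own. Each camera call takes 0.05 s, during which the arm holds its last target. There are 200 camera calls.

## Working session

There is one attempt and no reset: what is moved stays moved. The work goes in short steps, Python scripts to look and compute and a shell command to move; the robot and the scene stay as the last step left them, time stands still between calls to the robot, and variables do not carry over. Pictures are saved under pics/ and viewed, at most 10 in all, crops included, and the job is handed in when it is done.

```bash
mkdir -p pics; ls; cat > h.py <<'E'
from rig import manip
import numpy as np, cv2
from scipy.spatial.transform import Rotation as R
E
python3 - <<'E'
from h import *
for n in("scene","top"):
    d=manip.get_image(n); cv2.imwrite(f"pics/{n}0.png",d["frame"][:,:,::-1]); np.save(f"{n}0.npy",d,allow_pickle=True)
    print({k:v for k,v in d.items() if k!="frame"})
print(manip.get_state(), manip.grasp_offset)
E
```

```text
pics
{'fx': 394.03781695132847, 'fy': 394.03781695132847, 'cx': 283.6707399696382, 'cy': 206.9916202314952, 'position': array([-0.07339334,  0.57651976,  0.74275068]), 'attitude': array([-0.38559459, -0.18500154,  0.39241116,  0.81431243])}
{'fx': 451.61066167961724, 'fy': 451.61066167961724, 'cx': 283.46426228271474, 'cy': 209.78712422326538, 'position': array([0.33103255, 0.10296389, 1.32117318]), 'attitude': array([-0.69938548, -0.05412465,  0.06610519,  0.70962002])}
{'clock': 0.1, 'qpos': array([-1.45400969e+00,  2.76533425e-01,  1.50598705e+00, -2.72538292e-05,
        1.36074008e+00, -1.21010028e-01]), 'qd': array([-9.33856205e-04,  4.05707169e-05, -3.76103596e-03,  2.59197631e-03,
       -6.22650768e-04, -1.03559153e-03]), 'effort': array([ 1.62060147e-03, -4.17697227e+01, -2.46405637e+01, -1.28153542e-04,
        5.84154957e-03,  2.55173717e-06]), 'position': array([ 0.13537187, -0.55834797,  0.23053304]), 'ee_rot': array([-8.33976228e-04,  9.92939233e-01,  1.18621181e-01, -1.15639328e-05]), 'contact_force': array([ 0.9272045 ,  0.97708834, -0.22683616]), 'moment': array([-0.00434476,  0.00695968,  0.00993896]), 'gripper_force': 0.0, 'width': 0.08558915668022149} -0.0187
```

View pics/scene0.png

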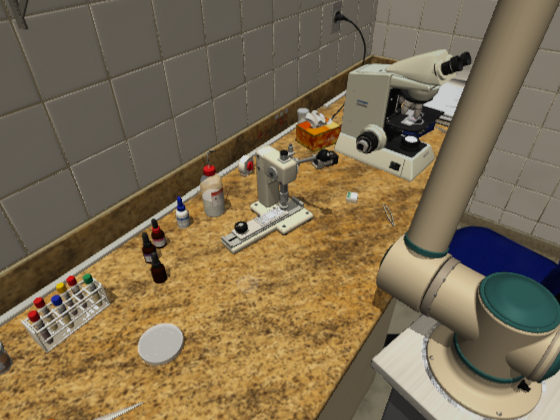

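View pics/top0.png

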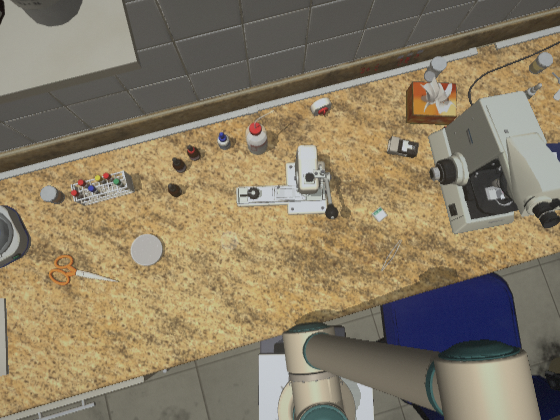

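The scene view shows the press at about (275,185), its knob at (241,228) and its ball near (327,158). The top view shows the knob at (253,193) and the ball at (332,212). The cover box is at (380,214) and the tweezers at (390,257). Next I'll triangulate the knob and ball.

```bash
cat >> h.py <<'E'
def load(n): return np.load(n,allow_pickle=True).item()
def ray(d,p):
    r=R.from_quat(np.roll(d["attitude"],-1)).apply([(p[0]-d["cx"])/d["fx"],-(p[1]-d["cy"])/d["fy"],-1])
    return np.array(d["position"]),r/np.linalg.norm(r)
def plane(d,p,z):
    o,r=ray(d,p); return o+r*(z-o[2])/r[2]
def tri(d1,p1,d2,p2):
    (a,u),(b,v)=ray(d1,p1),ray(d2,p2)
    s,t=np.linalg.lstsq(np.c_[u,-v],b-a,rcond=None)[0]
    return (a+u*s+b+v*t)/2, np.linalg.norm(a+u*s-b-v*t)
def dark(d,box,th=60):
    x0,y0,x1,y1=box; g=d["frame"][y0:y1,x0:x1].max(2)
    n,l,s,c=cv2.connectedComponentsWithStats((g<th).astype(np.uint8))
    return [(s[i,4],(c[i]+[x0,y0]).round(1).tolist(),(s[i,:4]+[x0,y0,0,0]).tolist()) for i in range(1,n) if s[i,4]>12]
E
python3 - <<'E'
from h import *
s,t=load("scene0.npy"),load("top0.npy")
for b in((228,212,258,244),(305,140,350,175)): print("s",dark(s,b))
for b in((240,180,270,206),(318,196,346,226)): print("t",dark(t,b))
a=cv2.resize(s["frame"][130:260,210:350],None,fx=5,fy=5,interpolation=cv2.INTER_CUBIC)[:600]
b=cv2.resize(t["frame"][140:230,230:350],None,fx=6,fy=6,interpolation=cv2.INTER_CUBIC)
cv2.imwrite("pics/sc.png",a[:,:,::-1]);cv2.imwrite("pics/tc.png",b[:,:,::-1])
E
```

```text
s [(np.int32(95), [241.1, 227.7], [235, 222, 13, 12])]
s [(np.int32(232), [325.9, 157.2], [313, 149, 25, 17])]
t []
t [(np.int32(105), [331.2, 211.3], [326, 205, 12, 13])]
```

View pics/sc.png

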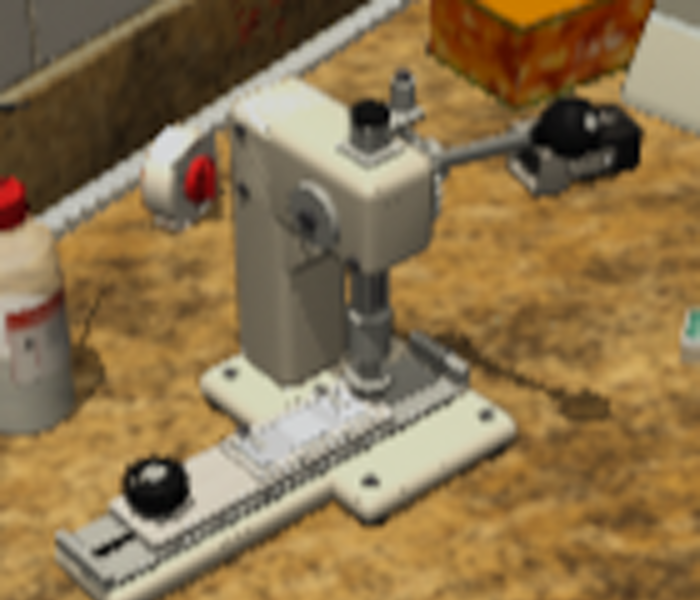

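View pics/tc.png

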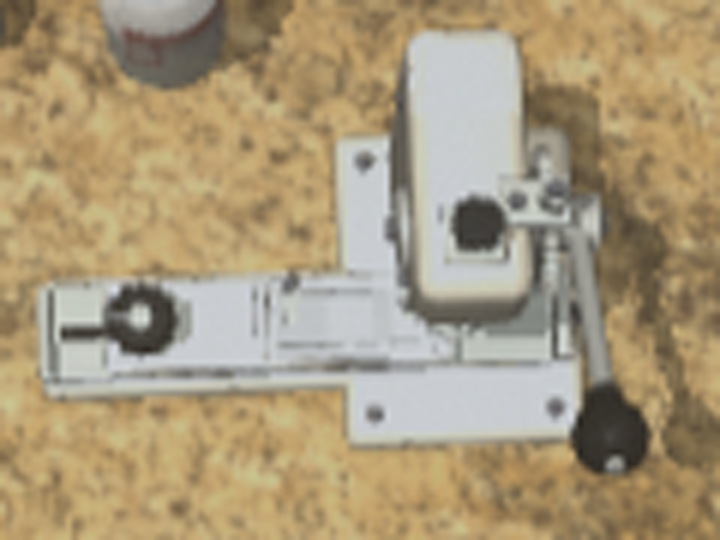

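The crops show knob centre at scene (241.2,227.2) and top (253.5,193.2). Ball centre is at scene (323,155) and top (332,211.3). The casting foot corners in the top view are front-left (288.7,213.8), front-right (326.7,212.5) and back-left (286.3,162.8). The bed's far end is at (237,188) to (237.5,205).

```bash
python3 - <<'E'
from h import *
s,t=load("scene0.npy"),load("top0.npy")
np.set_printoptions(precision=4,suppress=True)
K=tri(s,(241.2,227.2),t,(253.5,193.2)); B=tri(s,(323,155.2),t,(332,211.3)); print("knob",K,"ball",B)
print("knob plane",plane(s,(241.2,227.2),.053),plane(t,(253.5,193.2),.056))
print("ball plane",plane(s,(323,155.2),.238),plane(t,(332,211.3),.238))
# foot corners z=.022 top + scene
fl,fr,bl=[plane(t,p,.022) for p in((288.7,213.8),(326.7,212.5),(286.3,162.8))]
print("corners top",fl,fr,bl,"scene",plane(s,(283,234),.022),plane(s,(312.8,217),.022))
P=lambda a:np.degrees(np.arctan2(a[1],a[0]))
print("yaw", P(fl-fr)-90, P(bl-fl), "len",np.linalg.norm(fl-fr),np.linalg.norm(bl-fl))
# yaw from ball->knob uses unknown c ; solve least squares: yaw,ox,oy,c
from scipy.optimize import least_squares
def f(v):
    r=np.array([[np.cos(v[0]),-np.sin(v[0])],[np.sin(v[0]),np.cos(v[0])]]); w=lambda x,y:r@[x,y]+v[1:3]
    return np.r_[w(0,.1+v[3])-K[0][:2],w(-.0953,-.048)-B[0][:2],w(-.06,.053)-fl[:2],w(-.06,-.065)-fr[:2],w(.098,.053)-bl[:2]]
o=least_squares(f,[0,.5,0,.03]);print(o.x,np.degrees(o.x[0]),o.fun*1000)
for n,p in(("box",(380,214)),("bottle",(174,190))):print(n,plane(t,p,.0))
E
```

```text
knob (array([0.5998, 0.1661, 0.0512]), np.float64(0.0034661253851746682)) ball (array([ 0.5137, -0.0342,  0.2354]), np.float64(0.003918876074382034))
knob plane [0.5994 0.1683 0.053 ] [0.5976 0.1646 0.056 ]
ball plane [ 0.5122 -0.0298  0.238 ] [ 0.5118 -0.0352  0.238 ]
corners top [0.5421 0.064  0.022 ] [ 0.5445 -0.0471  0.022 ] [0.6958 0.0684 0.022 ] scene [0.5353 0.0783 0.022 ] [ 0.5369 -0.0324  0.022 ]
yaw 1.2213127489853974 1.6391486418104522 len 0.1111086271966783 0.1537441997058959
[0.0252 0.6034 0.0153 0.0509] 1.4416581581026782 [-0.1945 -0.0049 -4.3918 -0.9308 -0.0943  2.7459  0.5063 -4.1334  4.1744
  2.3232]
box [ 0.5415 -0.2082  0.    ]
bottle [0.6221 0.4039 0.    ]
```

The press yaw is about 1.4° and the carriage is about 50 mm out. The knob is at about (0.600,0.166) and the ball at (0.514,-0.034,0.238). I'll lift, square the tool to the press, and go round the microscope.

```bash
cat >> h.py <<'E'
def go(tgt):
    s=manip.get_state(); r=R.from_quat(np.roll(s["ee_rot"],-1)); m=r.as_matrix()
    print("pos",s["position"].round(4),"head",np.degrees(np.arctan2(m[1,0],m[0,0])).round(2),"zax",m[:,2].round(3),"d",(m.T@(np.array(tgt)-s["position"])).round(4),"F",s["contact_force"].round(2),"q",s["qpos"].round(2),"t",s["clock"],"w",round(s["width"],4))
E
python3 -m pendant '[{"dz":-0.03,"rz":3},{"dz":-0.03,"rz":3},{"dz":-0.03,"rz":3},{"dz":-0.03,"rz":3.1},{"dx":0.0216,"dy":-0.038},{"dx":0.0216,"dy":-0.038},{"dx":0.0216,"dy":-0.038},{"dx":0.0216,"dy":-0.038},{"dx":0.0216,"dy":-0.038},{"dx":0.0216,"dy":-0.038},{"dx":0.0216,"dy":-0.038},{"dx":0.0216,"dy":-0.038}]' 40
python3 -c "
from h import *
go([.36,.10,.35])"
```

```text
pos [ 0.1354 -0.5583  0.2305] head 13.63 zax [-0.     0.002 -1.   ] d [ 0.3734 -0.5871 -0.1184] F [ 0.93  0.98 -0.23] q [-1.45  0.28  1.51 -0.    1.36 -0.12] t 0.1 w 0.0856invalid input
```

```bash
python3 -m pendant '[{"dx":0,"dy":0,"dz":-0.03,"rx":0,"ry":0,"rz":3,"hand":0.085}]'; echo; python3 -m pendant '[{"dz":-0.03,"rz":3,"hand":0.085}]'; echo; python3 -m pendant '[{"dz":-0.03,"rz":3}]'
```

```text
clock: 0.18
position: [0.1349, -0.5549, 0.2552]
ee_rot: [-0.007, 0.996, 0.092, -0.0]
contact_force: [-1.0, -0.1, -0.7]
width: 0.0846
gripper_force: 0.0

invalid input
invalid input
```

All seven keys are required in every row.

```bash
python3 -m pendant '[{"dx":0,"dy":0,"dz":-0.03,"rx":0,"ry":0,"rz":3,"hand":0.085},{"dx":0,"dy":0,"dz":-0.03,"rx":0,"ry":0,"rz":3,"hand":0.085},{"dx":0,"dy":0,"dz":-0.03,"rx":0,"ry":0,"rz":3,"hand":0.085},{"dx":0.0216,"dy":-0.038,"dz":0,"rx":0,"ry":0,"rz":0,"hand":0.085},{"dx":0.0216,"dy":-0.038,"dz":0,"rx":0,"ry":0,"rz":0,"hand":0.085},{"dx":0.0216,"dy":-0.038,"dz":0,"rx":0,"ry":0,"rz":0,"hand":0.085},{"dx":0.0216,"dy":-0.038,"dz":0,"rx":0,"ry":0,"rz":0,"hand":0.085},{"dx":0.0216,"dy":-0.038,"dz":0,"rx":0,"ry":0,"rz":0,"hand":0.085},{"dx":0.0216,"dy":-0.038,"dz":0,"rx":0,"ry":0,"rz":0,"hand":0.085},{"dx":0.0216,"dy":-0.038,"dz":0,"rx":0,"ry":0,"rz":0,"hand":0.085},{"dx":0.0216,"dy":-0.038,"dz":0,"rx":0,"ry":0,"rz":0,"hand":0.085}]' 40
python3 -c "
from h import *
go([.38,.166,.35])"
```

```text
clock: 1.1
position: [0.2921, -0.2624, 0.351]
ee_rot: [-0.0, 1.0, 0.014, 0.0]
contact_force: [0.9, -0.5, 0.1]
width: 0.0849
gripper_force: 0.0
pos [ 0.2921 -0.2624  0.351 ] head 1.57 zax [ 0.  0. -1.] d [ 0.0997 -0.4258  0.0012] F [ 0.94 -0.48  0.07] q [-0.91 -0.06  1.6   0.    1.6   0.63] t 1.1 w 0.0849
```

```bash
python3 -m pendant '[{"dx":0.009,"dy":-0.038,"dz":0,"rx":0,"ry":0,"rz":0,"hand":0.085},{"dx":0.009,"dy":-0.038,"dz":0,"rx":0,"ry":0,"rz":0,"hand":0.085},{"dx":0.009,"dy":-0.038,"dz":0,"rx":0,"ry":0,"rz":0,"hand":0.085},{"dx":0.009,"dy":-0.038,"dz":0,"rx":0,"ry":0,"rz":0,"hand":0.085},{"dx":0.009,"dy":-0.038,"dz":0,"rx":0,"ry":0,"rz":0,"hand":0.085},{"dx":0.009,"dy":-0.038,"dz":0,"rx":0,"ry":0,"rz":0,"hand":0.085},{"dx":0.009,"dy":-0.038,"dz":0,"rx":0,"ry":0,"rz":0,"hand":0.085},{"dx":0.009,"dy":-0.038,"dz":0,"rx":0,"ry":0,"rz":0,"hand":0.085},{"dx":0.009,"dy":-0.038,"dz":0,"rx":0,"ry":0,"rz":0,"hand":0.085},{"dx":0.009,"dy":-0.038,"dz":0,"rx":0,"ry":0,"rz":0,"hand":0.085},{"dx":0.009,"dy":-0.038,"dz":0,"rx":0,"ry":0,"rz":0,"hand":0.085},{"dx":0,"dy":0,"dz":0,"rx":0,"ry":0,"rz":0,"hand":0.085}]' 40
python3 -c "
from h import *
go([.60,.166,.12])"
```

```text
clock: 2.1
position: [0.3793, 0.1626, 0.3505]
ee_rot: [-0.002, 1.0, 0.018, -0.0]
contact_force: [1.0, -0.8, 0.7]
width: 0.0852
gripper_force: 0.0
pos [0.3793 0.1626 0.3505] head 2.12 zax [-0.001  0.005 -1.   ] d [0.2208 0.0059 0.2304] F [ 1.02 -0.76  0.73] q [ 0.23 -0.03  1.57  0.    1.59  1.77] t 2.1 w 0.0852
```

```bash
python3 -m pendant '[{"dx":0.0276,"dy":0,"dz":0.0288,"rx":0,"ry":0,"rz":0,"hand":0.085},{"dx":0.0276,"dy":0,"dz":0.0288,"rx":0,"ry":0,"rz":0,"hand":0.085},{"dx":0.0276,"dy":0,"dz":0.0288,"rx":0,"ry":0,"rz":0,"hand":0.085},{"dx":0.0276,"dy":0,"dz":0.0288,"rx":0,"ry":0,"rz":0,"hand":0.085},{"dx":0.0276,"dy":0,"dz":0.0288,"rx":0,"ry":0,"rz":0,"hand":0.085},{"dx":0.0276,"dy":0,"dz":0.0288,"rx":0,"ry":0,"rz":0,"hand":0.085},{"dx":0.0276,"dy":0.003,"dz":0.0288,"rx":0,"ry":0,"rz":0,"hand":0.085},{"dx":0.0276,"dy":0.003,"dz":0.0288,"rx":0,"ry":0,"rz":0,"hand":0.085},{"dx":0,"dy":0,"dz":0,"rx":0,"ry":0,"rz":0,"hand":0.085}]' 40
python3 - <<'E'
from h import *
go([.60,.166,.042])
for n in("scene","top"):
    d=manip.get_image(n); np.save(f"{n}1.npy",d,allow_pickle=True)
    c=d["frame"][150:290,180:320] if n=="scene" else d["frame"][150:240,200:320]
    cv2.imwrite(f"pics/{n}1.png",cv2.resize(c,None,fx=4,fy=4,interpolation=cv2.INTER_CUBIC)[:,:,::-1])
E
```

```text
clock: 2.85
position: [0.6014, 0.1544, 0.1128]
ee_rot: [0.001, 1.0, 0.013, -0.004]
contact_force: [-0.6, 0.5, -0.3]
width: 0.0852
gripper_force: 0.0
pos [0.6014 0.1544 0.1128] head 1.54 zax [-0.008 -0.002 -1.   ] d [-0.0005 -0.0118  0.0708] F [-0.63  0.51 -0.3 ] q [ 0.14  0.43  1.57 -0.    1.15  1.68] t 2.85 w 0.0852
```

View pics/scene1.png

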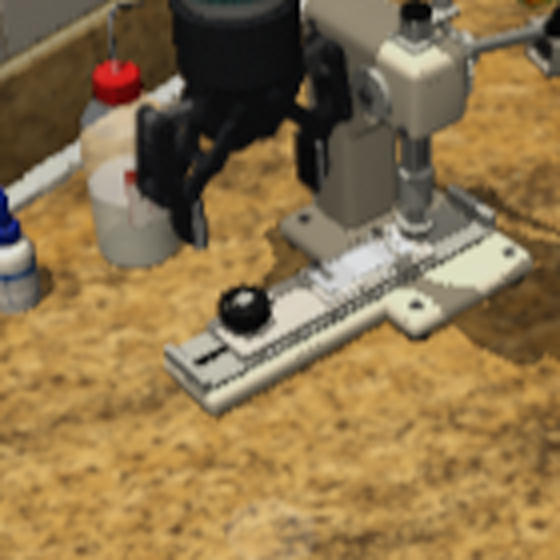

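The picture shows the open fingers straddling the knob (crop (243,308)) along the carriage, with nothing in the way. I'll shift 12 mm, go down and close.

```bash
python3 -m pendant '[{"dx":0,"dy":-0.006,"dz":0.014,"rx":0,"ry":0,"rz":0,"hand":0.085},{"dx":0,"dy":-0.006,"dz":0.014,"rx":0,"ry":0,"rz":0,"hand":0.085},{"dx":0,"dy":0,"dz":0.014,"rx":0,"ry":0,"rz":0,"hand":0.085},{"dx":0,"dy":0,"dz":0.014,"rx":0,"ry":0,"rz":0,"hand":0.085},{"dx":0,"dy":0,"dz":0.012,"rx":0,"ry":0,"rz":0,"hand":0.085},{"dx":0,"dy":0,"dz":0,"rx":0,"ry":0,"rz":0,"hand":0.085},{"dx":0,"dy":0,"dz":0,"rx":0,"ry":0,"rz":0,"hand":0.085}]' 40
python3 -c "
from h import *
go([.60,.166,.042])"
python3 -m pendant '[{"dx":0,"dy":0,"dz":0,"rx":0,"ry":0,"rz":0,"hand":0.02},{"dx":0,"dy":0,"dz":0,"rx":0,"ry":0,"rz":0,"hand":0.02},{"dx":0,"dy":0,"dz":0,"rx":0,"ry":0,"rz":0,"hand":0.02},{"dx":0,"dy":0,"dz":0,"rx":0,"ry":0,"rz":0,"hand":0.02},{"dx":0,"dy":0,"dz":0,"rx":0,"ry":0,"rz":0,"hand":0.02},{"dx":0,"dy":0,"dz":0,"rx":0,"ry":0,"rz":0,"hand":0.02},{"dx":0,"dy":0,"dz":0,"rx":0,"ry":0,"rz":0,"hand":0.02},{"dx":0,"dy":0,"dz":0,"rx":0,"ry":0,"rz":0,"hand":0.02}]' 40
python3 -c "
from h import *
go([.602,.115,.042])"
```

```text
clock: 3.53
position: [0.5989, 0.1684, 0.0543]
ee_rot: [-0.0, 1.0, 0.014, 0.0]
contact_force: [1.0, -0.2, 1.1]
width: 0.0847
gripper_force: 0.0
pos [0.5989 0.1684 0.0543] head 1.64 zax [ 0.001  0.    -1.   ] d [0.001  0.0024 0.0123] F [ 0.99 -0.15  1.08] q [ 0.16  0.48  1.65 -0.    1.01  1.7 ] t 3.5333 w 0.0847
clock: 4.2
position: [0.5999, 0.1684, 0.0539]
ee_rot: [0.0, 1.0, 0.014, 0.001]
contact_force: [-1.4, -1.0, 5.8]
width: 0.0317
gripper_force: 39.3
pos [0.5999 0.1684 0.0539] head 1.63 zax [ 0.001 -0.    -1.   ] d [0.0005 0.0534 0.0119] F [-1.41 -1.03  5.84] q [ 0.16  0.49  1.65 -0.    1.01  1.7 ] t 4.2 w 0.0317
```

Too high: the TCP is at 0.054 and only the top of the knob is gripped. I'll reopen, go down 11 mm and grip again.

```bash
python3 -m pendant '[{"dx":0,"dy":0,"dz":0,"rx":0,"ry":0,"rz":0,"hand":0.055},{"dx":0,"dy":0,"dz":0,"rx":0,"ry":0,"rz":0,"hand":0.055},{"dx":0,"dy":0,"dz":0,"rx":0,"ry":0,"rz":0,"hand":0.055},{"dx":0,"dy":0,"dz":0.004,"rx":0,"ry":0,"rz":0,"hand":0.055},{"dx":0,"dy":0,"dz":0.004,"rx":0,"ry":0,"rz":0,"hand":0.055},{"dx":0,"dy":0,"dz":0.003,"rx":0,"ry":0,"rz":0,"hand":0.055},{"dx":0,"dy":0,"dz":0,"rx":0,"ry":0,"rz":0,"hand":0.055},{"dx":0,"dy":0,"dz":0,"rx":0,"ry":0,"rz":0,"hand":0.055}]' 40
python3 -c "
from h import *
go([.602,.115,.042])"
```

```text
clock: 4.87
position: [0.5992, 0.1683, 0.0412]
ee_rot: [0.0, 1.0, 0.014, -0.001]
contact_force: [0.7, -0.5, 0.3]
width: 0.0549
gripper_force: 0.0
pos [0.5992 0.1683 0.0412] head 1.62 zax [-0.001 -0.    -1.   ] d [ 0.0013  0.0533 -0.0007] F [ 0.66 -0.5   0.25] q [ 0.16  0.5   1.66 -0.    0.98  1.7 ] t 4.8667 w 0.0549
```

```bash
python3 -m pendant '[{"dx":0,"dy":0,"dz":0,"rx":0,"ry":0,"rz":0,"hand":0.02},{"dx":0,"dy":0,"dz":0,"rx":0,"ry":0,"rz":0,"hand":0.02},{"dx":0,"dy":0,"dz":0,"rx":0,"ry":0,"rz":0,"hand":0.02},{"dx":0,"dy":0,"dz":0,"rx":0,"ry":0,"rz":0,"hand":0.02},{"dx":0,"dy":0,"dz":0,"rx":0,"ry":0,"rz":0,"hand":0.02}]' 40; python3 -m pendant '[{"dx":0,"dy":0.008,"dz":0,"rx":0,"ry":0,"rz":0,"hand":0.02},{"dx":0,"dy":0.008,"dz":0,"rx":0,"ry":0,"rz":0,"hand":0.02},{"dx":0,"dy":0.008,"dz":0,"rx":0,"ry":0,"rz":0,"hand":0.02},{"dx":0,"dy":0.008,"dz":0,"rx":0,"ry":0,"rz":0,"hand":0.02},{"dx":0,"dy":0.006,"dz":0,"rx":0,"ry":0,"rz":0,"hand":0.02},{"dx":0,"dy":0,"dz":0,"rx":0,"ry":0,"rz":0,"hand":0.02},{"dx":0,"dy":0,"dz":0,"rx":0,"ry":0,"rz":0,"hand":0.02}]' 40
python3 -c "
from h import *
go([.602,.115,.042])"
```

```text
clock: 5.28
position: [0.5997, 0.1683, 0.0422]
ee_rot: [0.0, 1.0, 0.014, 0.0]
contact_force: [-0.9, 0.2, 0.4]
width: 0.0328
gripper_force: 39.7
clock: 5.87
position: [0.6007, 0.1289, 0.0421]
ee_rot: [0.001, 1.0, 0.014, 0.0]
contact_force: [-0.9, -2.1, 3.4]
width: 0.0324
gripper_force: 40.0
pos [0.6007 0.1289 0.0421] head 1.59 zax [ 0.    -0.001 -1.   ] d [0.0009 0.014  0.0001] F [-0.9  -2.09  3.42] q [ 0.1   0.49  1.68 -0.    0.98  1.64] t 5.8667 w 0.0324
```

```bash
python3 -m pendant '[{"dx":0,"dy":0.004,"dz":0,"rx":0,"ry":0,"rz":0,"hand":0.02},{"dx":0,"dy":0.004,"dz":0,"rx":0,"ry":0,"rz":0,"hand":0.02},{"dx":0,"dy":0.001,"dz":0,"rx":0,"ry":0,"rz":0,"hand":0.02},{"dx":0,"dy":0.001,"dz":0,"rx":0,"ry":0,"rz":0,"hand":0.02},{"dx":0,"dy":0,"dz":0,"rx":0,"ry":0,"rz":0,"hand":0.02}]' 40;python3 -m pendant '[{"dx":0,"dy":0.001,"dz":0,"rx":0,"ry":0,"rz":0,"hand":0.02},{"dx":0,"dy":0.001,"dz":0,"rx":0,"ry":0,"rz":0,"hand":0.02},{"dx":0,"dy":0,"dz":0,"rx":0,"ry":0,"rz":0,"hand":0.02}]';python3 -m pendant '[{"dx":0,"dy":0.001,"dz":0,"rx":0,"ry":0,"rz":0,"hand":0.02},{"dx":0,"dy":0.001,"dz":0,"rx":0,"ry":0,"rz":0,"hand":0.02},{"dx":0,"dy":0,"dz":0,"rx":0,"ry":0,"rz":0,"hand":0.02}]'
```

```text
clock: 6.28
position: [0.601, 0.1203, 0.042]
ee_rot: [0.0, 1.0, 0.014, 0.0]
contact_force: [-0.8, 0.9, 4.7]
width: 0.0324
gripper_force: 40.1
clock: 6.53
position: [0.601, 0.1187, 0.0421]
ee_rot: [-0.0, 1.0, 0.014, 0.0]
contact_force: [-0.2, 1.1, 5.7]
width: 0.0324
gripper_force: 40.1
clock: 6.78
position: [0.601, 0.1186, 0.0421]
ee_rot: [-0.002, 1.0, 0.014, 0.0]
contact_force: [-1.0, 6.0, 5.3]
width: 0.0324
gripper_force: 40.2
```

```bash
python3 -m pendant '[{"dx":0,"dy":0.001,"dz":0,"rx":0,"ry":0,"rz":0,"hand":0.02},{"dx":0,"dy":0.001,"dz":0,"rx":0,"ry":0,"rz":0,"hand":0.02},{"dx":0,"dy":0,"dz":0,"rx":0,"ry":0,"rz":0,"hand":0.02}]'
python3 - <<'E'
from h import *
go([.602,.115,.042]); print(manip.get_state()["moment"])
d=manip.get_image("scene"); np.save("scene2.npy",d,allow_pickle=True)
cv2.imwrite("pics/scene2.png",cv2.resize(d["frame"][130:260,200:350],None,fx=4.5,fy=4.5,interpolation=cv2.INTER_CUBIC)[:,:,::-1])
E
```

```text
clock: 7.03
position: [0.601, 0.1184, 0.0421]
ee_rot: [-0.003, 1.0, 0.013, 0.0]
contact_force: [-1.2, 12.1, 5.6]
width: 0.0326
gripper_force: 40.3
pos [0.601  0.1184 0.0421] head 1.53 zax [ 0.     0.007 -1.   ] d [0.0009 0.0035 0.0001] F [-1.19 12.14  5.63] q [0.08 0.49 1.68 0.01 0.97 1.62] t 7.0333 w 0.0326
[1.77898557 0.20552925 0.10620994]
```

View pics/scene2.png

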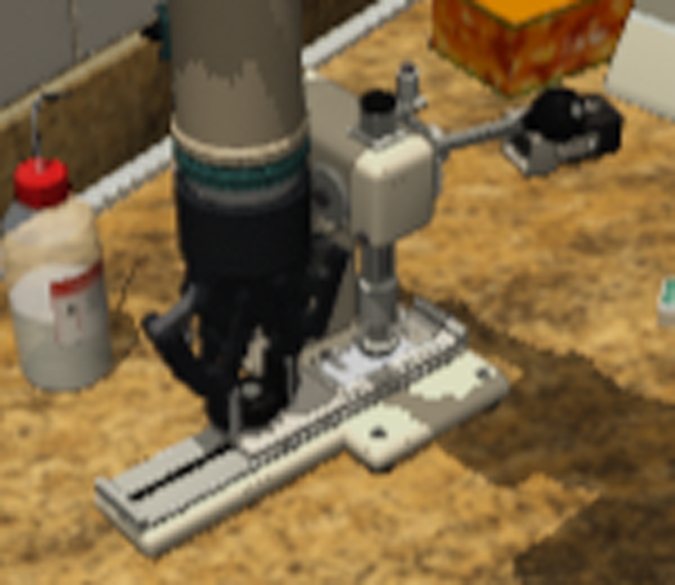

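The carriage is home: the cover glass is under the foot, and the force rises to 12 N with no further motion. Next I'll release, turn the hand back 84° and grip again for the clockwise turn.

```bash
python3 -m pendant '[{"dx":0,"dy":-0.003,"dz":0,"rx":0,"ry":0,"rz":0,"hand":0.02},{"dx":0,"dy":0,"dz":0,"rx":0,"ry":0,"rz":0,"hand":0.05},{"dx":0,"dy":0,"dz":0,"rx":0,"ry":0,"rz":0,"hand":0.05},{"dx":0,"dy":0,"dz":0,"rx":0,"ry":0,"rz":0,"hand":0.05}]'; python3 -m pendant '[{"dx":0,"dy":0,"dz":0,"rx":0,"ry":0,"rz":-7,"hand":0.05},{"dx":0,"dy":0,"dz":0,"rx":0,"ry":0,"rz":-7,"hand":0.05},{"dx":0,"dy":0,"dz":0,"rx":0,"ry":0,"rz":-7,"hand":0.05},{"dx":0,"dy":0,"dz":0,"rx":0,"ry":0,"rz":-7,"hand":0.05},{"dx":0,"dy":0,"dz":0,"rx":0,"ry":0,"rz":-7,"hand":0.05},{"dx":0,"dy":0,"dz":0,"rx":0,"ry":0,"rz":-7,"hand":0.05},{"dx":0,"dy":0,"dz":0,"rx":0,"ry":0,"rz":-7,"hand":0.05},{"dx":0,"dy":0,"dz":0,"rx":0,"ry":0,"rz":-7,"hand":0.05},{"dx":0,"dy":0,"dz":0,"rx":0,"ry":0,"rz":-7,"hand":0.05},{"dx":0,"dy":0,"dz":0,"rx":0,"ry":0,"rz":-7,"hand":0.05},{"dx":0,"dy":0,"dz":0,"rx":0,"ry":0,"rz":-7,"hand":0.05},{"dx":0,"dy":0,"dz":0,"rx":0,"ry":0,"rz":-7,"hand":0.05}]'; python3 -m pendant '[{"dx":0,"dy":0,"dz":0,"rx":0,"ry":0,"rz":0,"hand":0.05},{"dx":0,"dy":0,"dz":0,"rx":0,"ry":0,"rz":0,"hand":0.05}]'
python3 -c "
from h import *
go([.601,.1186,.042])"
```

```text
clock: 7.42
position: [0.6007, 0.1169, 0.0412]
ee_rot: [0.0, 1.0, 0.014, -0.0]
contact_force: [-0.3, -0.2, 0.6]
width: 0.0498
gripper_force: 0.0
clock: 8.42
position: [0.6008, 0.1167, 0.0413]
ee_rot: [-0.0, 0.732, 0.682, -0.0]
contact_force: [0.6, -0.3, -0.0]
width: 0.0499
gripper_force: 0.0
clock: 8.58
position: [0.6009, 0.1169, 0.0415]
ee_rot: [-0.0, 0.735, 0.678, -0.0]
contact_force: [0.6, -0.4, 0.7]
width: 0.0502
gripper_force: 0.0
pos [0.6009 0.1169 0.0415] head 85.43 zax [-0.001 -0.    -1.   ] d [ 0.0017 -0.     -0.0005] F [ 0.59 -0.43  0.7 ] q [ 0.08  0.49  1.68 -0.    0.97  0.16] t 8.5833 w 0.0502
```

```bash
python3 -m pendant '[{"dx":0.0016,"dy":0,"dz":0,"rx":0,"ry":0,"rz":0,"hand":0.02},{"dx":0,"dy":0,"dz":0,"rx":0,"ry":0,"rz":0,"hand":0.02},{"dx":0,"dy":0,"dz":0,"rx":0,"ry":0,"rz":0,"hand":0.02},{"dx":0,"dy":0,"dz":0,"rx":0,"ry":0,"rz":0,"hand":0.02},{"dx":0,"dy":0,"dz":0,"rx":0,"ry":0,"rz":0,"hand":0.02}]' 60
python3 -c "
from h import *
go([.601,.1186,.042]);print(manip.get_state()['moment'])"
python3 -m pendant '[{"dx":0,"dy":0,"dz":0,"rx":0,"ry":0,"rz":5,"hand":0.02},{"dx":0,"dy":0,"dz":0,"rx":0,"ry":0,"rz":5,"hand":0.02},{"dx":0,"dy":0,"dz":0,"rx":0,"ry":0,"rz":5,"hand":0.02},{"dx":0,"dy":0,"dz":0,"rx":0,"ry":0,"rz":5,"hand":0.02},{"dx":0,"dy":0,"dz":0,"rx":0,"ry":0,"rz":5,"hand":0.02},{"dx":0,"dy":0,"dz":0,"rx":0,"ry":0,"rz":5,"hand":0.02}]'
python3 -c "
from h import *
go([.601,.1186,.042]);print(manip.get_state()['moment'])"
python3 -m pendant '[{"dx":0,"dy":0,"dz":0,"rx":0,"ry":0,"rz":5,"hand":0.02},{"dx":0,"dy":0,"dz":0,"rx":0,"ry":0,"rz":5,"hand":0.02},{"dx":0,"dy":0,"dz":0,"rx":0,"ry":0,"rz":5,"hand":0.02},{"dx":0,"dy":0,"dz":0,"rx":0,"ry":0,"rz":5,"hand":0.02},{"dx":0,"dy":0,"dz":0,"rx":0,"ry":0,"rz":5,"hand":0.02},{"dx":0,"dy":0,"dz":0,"rx":0,"ry":0,"rz":5,"hand":0.02}]'
python3 -c "
from h import *
go([.601,.1186,.042]);print(manip.get_state()['moment'])"
```

```text
clock: 9.0
position: [0.6023, 0.1189, 0.0423]
ee_rot: [0.001, 0.734, 0.679, 0.001]
contact_force: [2.9, -0.1, 0.6]
width: 0.0319
gripper_force: 59.5
pos [0.6023 0.1189 0.0423] head 85.6 zax [ 0.002 -0.    -1.   ] d [-0.0004 -0.0012  0.0002] F [ 2.92 -0.08  0.62] q [ 0.08  0.49  1.68 -0.    0.97  0.16] t 9.0 w 0.0319
[-0.09221809 -0.49580346 -0.07212223]
clock: 9.5
position: [0.6023, 0.119, 0.0423]
ee_rot: [0.001, 0.885, 0.465, 0.001]
contact_force: [3.1, 0.3, 0.5]
width: 0.0319
gripper_force: 59.4
pos [0.6023 0.119  0.0423] head 55.39 zax [ 0.003 -0.    -1.   ] d [-0.001  -0.0008  0.0003] F [3.12 0.32 0.54] q [ 0.08  0.49  1.68 -0.    0.97  0.69] t 9.5 w 0.0319
[-0.10441145 -0.45981077  0.05807642]
clock: 10.0
position: [0.6022, 0.119, 0.0421]
ee_rot: [0.0, 0.976, 0.22, 0.001]
contact_force: [4.4, -1.2, -0.6]
width: 0.0321
gripper_force: 59.4
pos [0.6022 0.119  0.0421] head 25.39 zax [ 0.002 -0.    -1.   ] d [-0.0013 -0.0002  0.0001] F [ 4.41 -1.23 -0.58] q [ 0.08  0.49  1.68 -0.    0.97  1.21] t 10.0 w 0.0321
[-0.05791879 -0.53493285  0.06742629]
```

```bash
python3 -m pendant '[{"dx":0,"dy":0,"dz":0,"rx":0,"ry":0,"rz":5,"hand":0.02},{"dx":0,"dy":0,"dz":0,"rx":0,"ry":0,"rz":5,"hand":0.02},{"dx":0,"dy":0,"dz":0,"rx":0,"ry":0,"rz":3,"hand":0.02},{"dx":0,"dy":0,"dz":0,"rx":0,"ry":0,"rz":0,"hand":0.02}]'
python3 -c "
from h import *
go([.601,.1186,.042]);print(manip.get_state()['moment'])"
python3 -m pendant '[{"dx":0,"dy":0,"dz":0,"rx":0,"ry":0,"rz":3,"hand":0.02},{"dx":0,"dy":0,"dz":0,"rx":0,"ry":0,"rz":3,"hand":0.02},{"dx":0,"dy":0,"dz":0,"rx":0,"ry":0,"rz":0,"hand":0.02}]'
python3 -c "
from h import *
go([.601,.1186,.042]);print(manip.get_state()['moment'])"
python3 -m pendant '[{"dx":0,"dy":0,"dz":0,"rx":0,"ry":0,"rz":3,"hand":0.02},{"dx":0,"dy":0,"dz":0,"rx":0,"ry":0,"rz":2,"hand":0.02},{"dx":0,"dy":0,"dz":0,"rx":0,"ry":0,"rz":0,"hand":0.02}]'
python3 -c "
from h import *
go([.601,.1186,.042]);print(manip.get_state()['moment'])"
```

```text
clock: 10.33
position: [0.6022, 0.119, 0.042]
ee_rot: [0.0, 0.994, 0.109, 0.001]
contact_force: [2.6, -0.8, -0.9]
width: 0.0322
gripper_force: 59.5
pos [0.6022 0.119  0.042 ] head 12.57 zax [ 0.002 -0.    -1.   ] d [-0.0013  0.0001 -0.    ] F [ 2.57 -0.79 -0.95] q [ 0.08  0.49  1.68 -0.    0.97  1.43] t 10.3333 w 0.0322
[-0.09864029 -0.6646364  -0.02638576]
clock: 10.58
position: [0.6022, 0.119, 0.042]
ee_rot: [0.0, 0.998, 0.058, 0.001]
contact_force: [4.4, -0.1, -1.7]
width: 0.032
gripper_force: 59.5
pos [0.6022 0.119  0.042 ] head 6.64 zax [ 0.002 -0.    -1.   ] d [-0.0013  0.0002  0.    ] F [ 4.4  -0.07 -1.67] q [ 0.08  0.49  1.68 -0.    0.97  1.54] t 10.5833 w 0.032
[-0.15753757 -0.74470604 -0.06173719]
clock: 10.83
position: [0.6022, 0.119, 0.042]
ee_rot: [0.0, 1.0, 0.015, 0.001]
contact_force: [5.3, -0.7, -2.3]
width: 0.0318
gripper_force: 59.5
pos [0.6022 0.119  0.042 ] head 1.71 zax [ 0.002 -0.    -1.   ] d [-0.0012  0.0004 -0.    ] F [ 5.31 -0.71 -2.31] q [ 0.08  0.49  1.68 -0.    0.97  1.62] t 10.8333 w 0.0318
[-0.12398697 -0.84607085 -0.03867425]
```

```bash
python3 -m pendant '[{"dx":0,"dy":0,"dz":0,"rx":0,"ry":0,"rz":3,"hand":0.02},{"dx":0,"dy":0,"dz":0,"rx":0,"ry":0,"rz":0,"hand":0.02},{"dx":0,"dy":0,"dz":0,"rx":0,"ry":0,"rz":0,"hand":0.02}]'
python3 -c "
from h import *
go([.601,.1186,.042]);print(manip.get_state()['moment'],manip.get_state()['effort'][5])"
python3 -m pendant '[{"dx":0,"dy":0,"dz":0,"rx":0,"ry":0,"rz":3,"hand":0.02},{"dx":0,"dy":0,"dz":0,"rx":0,"ry":0,"rz":0,"hand":0.02},{"dx":0,"dy":0,"dz":0,"rx":0,"ry":0,"rz":0,"hand":0.02}]'
python3 -c "
from h import *
go([.601,.1186,.042]);print(manip.get_state()['moment'],manip.get_state()['effort'][5])"
```

```text
clock: 11.08
position: [0.6022, 0.119, 0.0419]
ee_rot: [-0.0, 1.0, -0.011, 0.001]
contact_force: [6.6, -0.1, -1.9]
width: 0.0323
gripper_force: 59.6
pos [0.6022 0.119  0.0419] head -1.24 zax [ 0.002  0.    -1.   ] d [-0.0012  0.0004 -0.0001] F [ 6.6  -0.12 -1.91] q [ 0.08  0.49  1.68 -0.    0.97  1.67] t 11.0833 w 0.0323
[-0.06887323 -0.8364664  -0.0399917 ] -0.028573338640853763
clock: 11.33
position: [0.6023, 0.119, 0.0419]
ee_rot: [0.0, 0.999, -0.035, 0.001]
contact_force: [5.3, -0.6, -1.5]
width: 0.0319
gripper_force: 59.6
pos [0.6023 0.119  0.0419] head -4.03 zax [ 0.002 -0.001 -1.   ] d [-0.0012  0.0005 -0.0001] F [ 5.26 -0.64 -1.52] q [ 0.08  0.49  1.68 -0.    0.97  1.72] t 11.3333 w 0.0319
[ 0.01417988 -0.84032171  0.9159736 ] 0.918219331651926
```

The hard end is felt: 0.92 N m after about 90° of turn. The knob centre reads 0.4 mm off its home value, so I'll loosen, press it home, and tighten again while pushing.

```bash
python3 -m pendant '[{"dx":0,"dy":0,"dz":0,"rx":0,"ry":0,"rz":-7,"hand":0.02},{"dx":0,"dy":0,"dz":0,"rx":0,"ry":0,"rz":-7,"hand":0.02},{"dx":0,"dy":0,"dz":0,"rx":0,"ry":0,"rz":-7,"hand":0.02},{"dx":0,"dy":0,"dz":0,"rx":0,"ry":0,"rz":-7,"hand":0.02},{"dx":0,"dy":0,"dz":0,"rx":0,"ry":0,"rz":-7,"hand":0.02},{"dx":0,"dy":0,"dz":0,"rx":0,"ry":0,"rz":-7,"hand":0.02},{"dx":0,"dy":0,"dz":0,"rx":0,"ry":0,"rz":-7,"hand":0.02},{"dx":0,"dy":0,"dz":0,"rx":0,"ry":0,"rz":-7,"hand":0.02},{"dx":0,"dy":0,"dz":0,"rx":0,"ry":0,"rz":-7,"hand":0.02},{"dx":0,"dy":0,"dz":0,"rx":0,"ry":0,"rz":-7,"hand":0.02},{"dx":-0.0026,"dy":0.0015,"dz":0,"rx":0,"ry":0,"rz":0,"hand":0.02},{"dx":0,"dy":0,"dz":0,"rx":0,"ry":0,"rz":0,"hand":0.02}]'
python3 -m pendant '[{"dx":-0.0006,"dy":0.0002,"dz":0,"rx":0,"ry":0,"rz":0,"hand":0.02},{"dx":0,"dy":0,"dz":0,"rx":0,"ry":0,"rz":0,"hand":0.02}]'
python3 -c "
from h import *
go([.602,.1186,.042]);print(manip.get_state()['moment'],manip.get_state()['effort'][5])"
```

```text
clock: 12.33
position: [0.6023, 0.1185, 0.0423]
ee_rot: [-0.002, 0.841, 0.541, 0.002]
contact_force: [4.6, 7.5, 0.6]
width: 0.0318
gripper_force: 59.9
clock: 12.5
position: [0.6022, 0.1185, 0.0424]
ee_rot: [-0.002, 0.841, 0.541, 0.003]
contact_force: [5.2, 7.8, -1.1]
width: 0.0317
gripper_force: 59.9
pos [0.6022 0.1185 0.0424] head 65.53 zax [ 0.002  0.006 -1.   ] d [-0.0001 -0.0002  0.0004] F [ 5.16  7.82 -1.12] q [0.08 0.49 1.68 0.01 0.97 0.5 ] t 12.5 w 0.0317
[ 1.32699236 -0.75413147  0.10565001] 0.040160135831683874
```

Home again, with 8 N against the stop. Now I'll tighten under this push.

```bash
python3 -m pendant '[{"dx":0,"dy":0,"dz":0,"rx":0,"ry":0,"rz":7,"hand":0.02},{"dx":0,"dy":0,"dz":0,"rx":0,"ry":0,"rz":7,"hand":0.02},{"dx":0,"dy":0,"dz":0,"rx":0,"ry":0,"rz":7,"hand":0.02},{"dx":0,"dy":0,"dz":0,"rx":0,"ry":0,"rz":7,"hand":0.02},{"dx":0,"dy":0,"dz":0,"rx":0,"ry":0,"rz":7,"hand":0.02},{"dx":0,"dy":0,"dz":0,"rx":0,"ry":0,"rz":7,"hand":0.02},{"dx":0,"dy":0,"dz":0,"rx":0,"ry":0,"rz":7,"hand":0.02},{"dx":0,"dy":0,"dz":0,"rx":0,"ry":0,"rz":7,"hand":0.02},{"dx":0,"dy":0,"dz":0,"rx":0,"ry":0,"rz":7,"hand":0.02},{"dx":0,"dy":0,"dz":0,"rx":0,"ry":0,"rz":7,"hand":0.02},{"dx":0,"dy":0,"dz":0,"rx":0,"ry":0,"rz":0,"hand":0.02},{"dx":0,"dy":0,"dz":0,"rx":0,"ry":0,"rz":0,"hand":0.02}]'
python3 -c "
from h import *
go([.602,.1186,.042]);print(manip.get_state()['moment'],manip.get_state()['effort'][5])"
```

```text
clock: 13.5
position: [0.6012, 0.1187, 0.0419]
ee_rot: [-0.003, 0.999, -0.039, -0.0]
contact_force: [3.4, 9.0, -0.5]
width: 0.0321
gripper_force: 60.1
pos [0.6012 0.1187 0.0419] head -4.48 zax [ 0.     0.006 -1.   ] d [ 0.0008  0.     -0.0001] F [ 3.44  8.96 -0.47] q [0.08 0.49 1.68 0.01 0.97 1.72] t 13.5 w 0.0321
[ 1.33135347 -0.49199563 -0.01763416] 0.016230898909270763
```

```bash
python3 -m pendant '[{"dx":0,"dy":0,"dz":0,"rx":0,"ry":0,"rz":3,"hand":0.02},{"dx":0,"dy":0,"dz":0,"rx":0,"ry":0,"rz":0,"hand":0.02},{"dx":0,"dy":0,"dz":0,"rx":0,"ry":0,"rz":0,"hand":0.02}]'
python3 -c "
from h import *
go([.602,.1186,.042]);print(manip.get_state()['moment'],manip.get_state()['effort'][5])"
```

```text
clock: 13.75
position: [0.6012, 0.1187, 0.0419]
ee_rot: [-0.003, 0.998, -0.064, -0.0]
contact_force: [4.4, 8.9, -0.3]
width: 0.0317
gripper_force: 60.0
pos [0.6012 0.1187 0.0419] head -7.3 zax [ 0.     0.005 -1.   ] d [ 0.0008  0.     -0.0001] F [ 4.37  8.93 -0.27] q [0.08 0.49 1.68 0.01 0.97 1.77] t 13.75 w 0.0317
[ 1.45427907 -0.4738589   0.84965009] 0.8530594781041145
```

The clamp is tight against its hard end with the carriage home (y 0.1187). Next I'll release, rise, and go above the ball.

```bash
python3 -m pendant '[{"dx":0,"dy":-0.003,"dz":0,"rx":0,"ry":0,"rz":-1.5,"hand":0.02},{"dx":0,"dy":0,"dz":0,"rx":0,"ry":0,"rz":0,"hand":0.06},{"dx":0,"dy":0,"dz":0,"rx":0,"ry":0,"rz":0,"hand":0.06},{"dx":0,"dy":0,"dz":0,"rx":0,"ry":0,"rz":0,"hand":0.06},{"dx":0,"dy":0,"dz":-0.02,"rx":0,"ry":0,"rz":0,"hand":0.06},{"dx":0,"dy":0,"dz":-0.03,"rx":0,"ry":0,"rz":0,"hand":0.06},{"dx":0,"dy":0,"dz":-0.04,"rx":0,"ry":0,"rz":0,"hand":0.06},{"dx":0,"dy":0,"dz":-0.04,"rx":0,"ry":0,"rz":0,"hand":0.085},{"dx":0,"dy":0,"dz":-0.04,"rx":0,"ry":0,"rz":-3,"hand":0.085},{"dx":0,"dy":0,"dz":-0.04,"rx":0,"ry":0,"rz":-4,"hand":0.085},{"dx":0,"dy":0,"dz":-0.04,"rx":0,"ry":0,"rz":0,"hand":0.085},{"dx":0,"dy":0,"dz":-0.04,"rx":0,"ry":0,"rz":0,"hand":0.085}]'
python3 -c "
from h import *
go([.511,-.033,.30])"
```

```text
clock: 14.75
position: [0.6003, 0.1181, 0.3337]
ee_rot: [-0.0, 1.0, 0.009, -0.001]
contact_force: [0.2, 0.2, -0.0]
width: 0.0851
gripper_force: 0.0
pos [0.6003 0.1181 0.3337] head 1.09 zax [-0.002  0.    -1.   ] d [-0.0921  0.1493  0.0339] F [ 0.22  0.24 -0.02] q [0.08 0.3  1.23 0.   1.62 1.63] t 14.75 w 0.0851
```

```bash
python3 -m pendant '[{"dx":-0.0182,"dy":0.0298,"dz":0,"rx":0,"ry":0,"rz":0,"hand":0.085},{"dx":-0.0182,"dy":0.0298,"dz":0,"rx":0,"ry":0,"rz":0,"hand":0.085},{"dx":-0.0182,"dy":0.0298,"dz":0,"rx":0,"ry":0,"rz":0,"hand":0.085},{"dx":-0.0182,"dy":0.0298,"dz":0,"rx":0,"ry":0,"rz":0,"hand":0.085},{"dx":-0.0182,"dy":0.0298,"dz":0.01,"rx":0,"ry":0,"rz":0,"hand":0.085},{"dx":0,"dy":0,"dz":0.02,"rx":0,"ry":0,"rz":0,"hand":0.085},{"dx":0,"dy":0,"dz":0,"rx":0,"ry":0,"rz":0,"hand":0.085},{"dx":0,"dy":0,"dz":0,"rx":0,"ry":0,"rz":0,"hand":0.085}]'
python3 - <<'E'
from h import *
go([.512,-.032,.2193])
d=manip.get_image("scene"); np.save("scene3.npy",d,allow_pickle=True)
cv2.imwrite("pics/scene3.png",cv2.resize(d["frame"][90:240,220:380],None,fx=4,fy=4,interpolation=cv2.INTER_CUBIC)[:,:,::-1])
E
```

```text
clock: 15.42
position: [0.5125, -0.0324, 0.3012]
ee_rot: [-0.001, 1.0, 0.009, -0.001]
contact_force: [0.4, 0.4, 1.1]
width: 0.0851
gripper_force: 0.0
pos [ 0.5125 -0.0324  0.3012] head 1.04 zax [-0.003  0.001 -1.   ] d [-0.0002 -0.0003  0.0819] F [0.42 0.4  1.14] q [-0.2   0.15  1.5   0.    1.49  1.35] t 15.4167 w 0.0851
```

View pics/scene3.png

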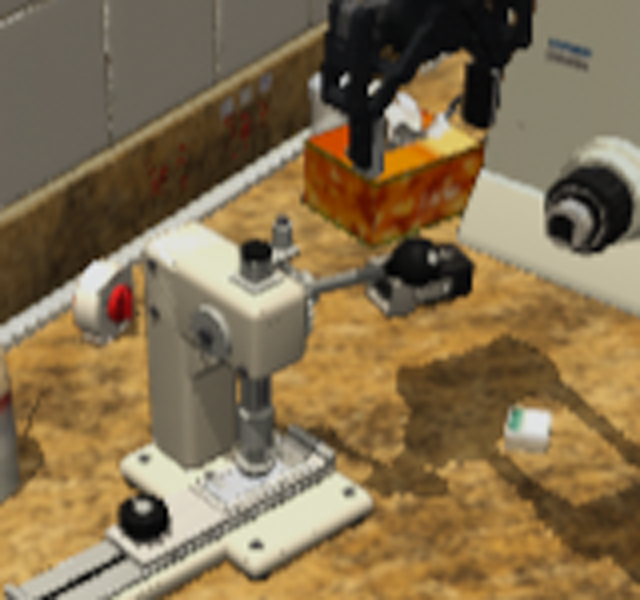

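The ball, at crop (413,262), lies under and between the open fingers, the carriage is home, and the bystanders are untouched. I'll go down and grip.

```bash
python3 -m pendant '[{"dx":0,"dy":0,"dz":0.021,"rx":0,"ry":0,"rz":0,"hand":0.085},{"dx":0,"dy":0,"dz":0.021,"rx":0,"ry":0,"rz":0,"hand":0.085},{"dx":0,"dy":0,"dz":0.021,"rx":0,"ry":0,"rz":0,"hand":0.085},{"dx":0,"dy":0,"dz":0.02,"rx":0,"ry":0,"rz":0,"hand":0.085},{"dx":0,"dy":0,"dz":0,"rx":0,"ry":0,"rz":0,"hand":0.085},{"dx":0,"dy":0,"dz":0,"rx":0,"ry":0,"rz":0,"hand":0.085}]'
python3 -m pendant '[{"dx":0,"dy":0,"dz":0,"rx":0,"ry":0,"rz":0,"hand":0.015},{"dx":0,"dy":0,"dz":0,"rx":0,"ry":0,"rz":0,"hand":0.015},{"dx":0,"dy":0,"dz":0,"rx":0,"ry":0,"rz":0,"hand":0.015},{"dx":0,"dy":0,"dz":0,"rx":0,"ry":0,"rz":0,"hand":0.015},{"dx":0,"dy":0,"dz":0,"rx":0,"ry":0,"rz":0,"hand":0.015},{"dx":0,"dy":0,"dz":0,"rx":0,"ry":0,"rz":0,"hand":0.015},{"dx":0,"dy":0,"dz":0,"rx":0,"ry":0,"rz":0,"hand":0.015},{"dx":0,"dy":0,"dz":0,"rx":0,"ry":0,"rz":0,"hand":0.015}]' 70
python3 -c "
from h import *
go([.512,-.032,.2193])
d=manip.get_image('scene'); np.save('scene4.npy',d,allow_pickle=True)
cv2.imwrite('pics/scene4.png',cv2.resize(d['frame'][110:190,270:370],None,fx=6,fy=6,interpolation=cv2.INTER_CUBIC)[:,:,::-1])"
```

```text
clock: 15.97
position: [0.514, -0.0315, 0.219]
ee_rot: [-0.0, 1.0, 0.011, -0.001]
contact_force: [-0.3, -0.3, 0.0]
width: 0.0851
gripper_force: 0.0
clock: 16.63
position: [0.514, -0.0319, 0.2201]
ee_rot: [-0.0, 1.0, 0.01, 0.001]
contact_force: [-0.5, 1.6, 4.9]
width: 0.0292
gripper_force: 68.6
pos [ 0.514  -0.0319  0.2201] head 1.11 zax [ 0.002  0.001 -1.   ] d [-0.002   0.0001  0.0008] F [-0.46  1.64  4.85] q [-0.2   0.19  1.65  0.    1.3   1.35] t 16.6333 w 0.0292
```

View pics/scene4.png

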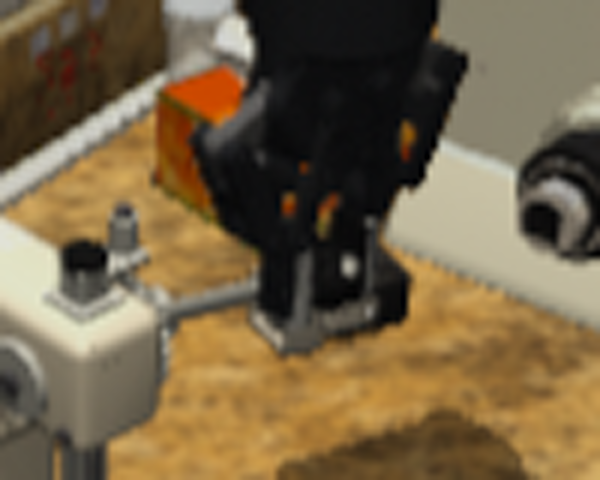

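The pads hold the ball on both sides with the rod running out between them (crop (330,290)). I'll pull the first click along the arc in two halves.

```bash
cat >> h.py <<'E'
def lev(x0=.514,z0=.2201):
    s=manip.get_state(); p=s["position"]; y=np.radians(1.4); dx=(p[0]-x0)*np.cos(y)+(p[1]+.0319)*np.sin(y); dz=p[2]-z0
    a=-.1073+dx; b=.0734+dz; F=s["contact_force"]; ph=np.arctan2(b,-a)
    print("lever",round(.6-ph,4),"r",round(float(np.hypot(a,b)),4),"pull",round(F[2]*np.cos(ph)+F[0]*np.sin(ph),2),"F",F.round(1),"pos",p.round(4),"w",round(s["width"],4),"t",round(s["clock"],2))
E
python3 -c "
from h import *
lev()"
python3 -m pendant '[{"dx":-0.0025,"dy":0,"dz":0.0041,"rx":0,"ry":0,"rz":0,"hand":0.015},{"dx":-0.0025,"dy":0,"dz":0.0041,"rx":0,"ry":0,"rz":0,"hand":0.015},{"dx":-0.0025,"dy":0,"dz":0.0041,"rx":0,"ry":0,"rz":0,"hand":0.015}]' >/dev/null
python3 -c "
from h import *
lev()"
python3 -m pendant '[{"dx":-0.002,"dy":0,"dz":0.0044,"rx":0,"ry":0,"rz":0,"hand":0.015},{"dx":-0.002,"dy":0,"dz":0.0044,"rx":0,"ry":0,"rz":0,"hand":0.015}]' >/dev/null
python3 -c "
from h import *
lev()"
python3 -m pendant '[{"dx":-0.002,"dy":0,"dz":0.0044,"rx":0,"ry":0,"rz":0,"hand":0.015},{"dx":0,"dy":0,"dz":0,"rx":0,"ry":0,"rz":0,"hand":0.015},{"dx":0,"dy":0,"dz":0,"rx":0,"ry":0,"rz":0,"hand":0.015}]' >/dev/null
python3 -c "
from h import *
lev()"
```

```text
lever -0.0002 r 0.13 pull 3.53 F [-0.5  3.3  4.6] pos [ 0.514  -0.0319  0.2201] w 0.0289 t 16.68
lever 0.0971 r 0.1299 pull 8.15 F [-2.1  2.7 10.4] pos [ 0.5075 -0.032   0.2093] w 0.029 t 16.93
lever 0.1782 r 0.1298 pull 6.63 F [-1.8  1.3  8.1] pos [ 0.5029 -0.0322  0.1998] w 0.0288 t 17.1
lever 0.2177 r 0.1294 pull 5.88 F [-1.1  3.   6.8] pos [ 0.5012 -0.0324  0.195 ] w 0.0289 t 17.35
```

First notch reached at lever 0.218, with the force peak then the drop felt. Second click:

```bash
python3 -m pendant '[{"dx":-0.0016,"dy":0,"dz":0.0046,"rx":0,"ry":0,"rz":0,"hand":0.015},{"dx":-0.0016,"dy":0,"dz":0.0046,"rx":0,"ry":0,"rz":0,"hand":0.015}]' >/dev/null
python3 -c "
from h import *
lev()"
python3 -m pendant '[{"dx":-0.0015,"dy":0,"dz":0.0046,"rx":0,"ry":0,"rz":0,"hand":0.015},{"dx":-0.001,"dy":0,"dz":0.0048,"rx":0,"ry":0,"rz":0,"hand":0.015}]' >/dev/null
python3 -c "
from h import *
lev()"
python3 -m pendant '[{"dx":-0.001,"dy":0,"dz":0.0048,"rx":0,"ry":0,"rz":0,"hand":0.015},{"dx":-0.001,"dy":0,"dz":0.0048,"rx":0,"ry":0,"rz":0,"hand":0.015},{"dx":0,"dy":0,"dz":0,"rx":0,"ry":0,"rz":0,"hand":0.015},{"dx":0,"dy":0,"dz":0,"rx":0,"ry":0,"rz":0,"hand":0.015}]' >/dev/null
python3 -c "
from h import *
lev()"
```

```text
lever 0.2818 r 0.1288 pull 15.62 F [-1.   3.  16.8] pos [ 0.499  -0.0322  0.187 ] w 0.0287 t 17.52
lever 0.3575 r 0.1281 pull 8.72 F [1.7 2.  8.6] pos [ 0.4969 -0.0325  0.1775] w 0.0289 t 17.68
lever 0.439 r 0.1278 pull 7.09 F [1.5 2.5 6.9] pos [ 0.4952 -0.0325  0.1672] w 0.0286 t 18.02
```

Second notch at 0.439. Third click, carefully:

```bash
python3 -m pendant '[{"dx":-0.0006,"dy":0,"dz":0.0048,"rx":0,"ry":0,"rz":0,"hand":0.015},{"dx":-0.0004,"dy":0,"dz":0.0048,"rx":0,"ry":0,"rz":0,"hand":0.015}]' >/dev/null
python3 -c "
from h import *
lev()"
python3 -m pendant '[{"dx":-0.0002,"dy":0,"dz":0.0048,"rx":0,"ry":0,"rz":0,"hand":0.015},{"dx":0,"dy":0,"dz":0.0048,"rx":0,"ry":0,"rz":0,"hand":0.015}]' >/dev/null
python3 -c "
from h import *
lev()"
python3 -m pendant '[{"dx":0,"dy":0,"dz":0.0048,"rx":0,"ry":0,"rz":0,"hand":0.015},{"dx":0,"dy":0,"dz":0.003,"rx":0,"ry":0,"rz":0,"hand":0.015},{"dx":0,"dy":0,"dz":0,"rx":0,"ry":0,"rz":0,"hand":0.015},{"dx":0,"dy":0,"dz":0,"rx":0,"ry":0,"rz":0,"hand":0.015}]' >/dev/null
python3 -c "
from h import *
lev()"
```

```text
lever 0.5083 r 0.1276 pull 14.91 F [-1.4  3.2 15.1] pos [ 0.4942 -0.0324  0.1584] w 0.0287 t 18.18
lever 0.5847 r 0.1279 pull 10.68 F [-0.3  2.6 10.7] pos [ 0.4934 -0.0325  0.1487] w 0.0289 t 18.35
lever 0.6513 r 0.1282 pull 8.13 F [-0.4  1.2  8.1] pos [ 0.4933 -0.0326  0.1401] w 0.0287 t 18.68
```

```bash
python3 -m pendant '[{"dx":0,"dy":0,"dz":0.001,"rx":0,"ry":0,"rz":0,"hand":0.015},{"dx":0,"dy":0,"dz":0,"rx":0,"ry":0,"rz":0,"hand":0.015},{"dx":0,"dy":0,"dz":0,"rx":0,"ry":0,"rz":0,"hand":0.015}]' >/dev/null
python3 -c "
from h import *
lev()"
python3 -m pendant '[{"dx":0,"dy":0,"dz":0.001,"rx":0,"ry":0,"rz":0,"hand":0.015},{"dx":0,"dy":0,"dz":0,"rx":0,"ry":0,"rz":0,"hand":0.015},{"dx":0,"dy":0,"dz":0,"rx":0,"ry":0,"rz":0,"hand":0.015}]' >/dev/null
python3 -c "
from h import *
lev()"
```

```text
lever 0.6585 r 0.1282 pull 7.84 F [-0.8  2.   7.8] pos [ 0.4933 -0.0326  0.1392] w 0.0285 t 18.93
lever 0.6668 r 0.1283 pull 8.2 F [0.1 2.5 8.2] pos [ 0.4933 -0.0326  0.1381] w 0.0291 t 19.18
```

```bash
python3 -m pendant '[{"dx":0,"dy":0,"dz":0.0006,"rx":0,"ry":0,"rz":0,"hand":0.015},{"dx":0,"dy":0,"dz":0,"rx":0,"ry":0,"rz":0,"hand":0.015},{"dx":0,"dy":0,"dz":0,"rx":0,"ry":0,"rz":0,"hand":0.015}]' >/dev/null
python3 - <<'E'
from h import *
lev()
d=manip.get_image('scene'); np.save('scene5.npy',d,allow_pickle=True)
lev()
cv2.imwrite('pics/scene5.png',cv2.resize(d['frame'][110:250,220:370],None,fx=4,fy=4,interpolation=cv2.INTER_CUBIC)[:,:,::-1])
E
```

```text
lever 0.6714 r 0.1283 pull 8.04 F [0.1 2.7 8.1] pos [ 0.4933 -0.0326  0.1375] w 0.029 t 19.43
lever 0.6714 r 0.1283 pull 7.54 F [-0.2  2.3  7.6] pos [ 0.4934 -0.0326  0.1375] w 0.029 t 19.48
```

View pics/scene5.png

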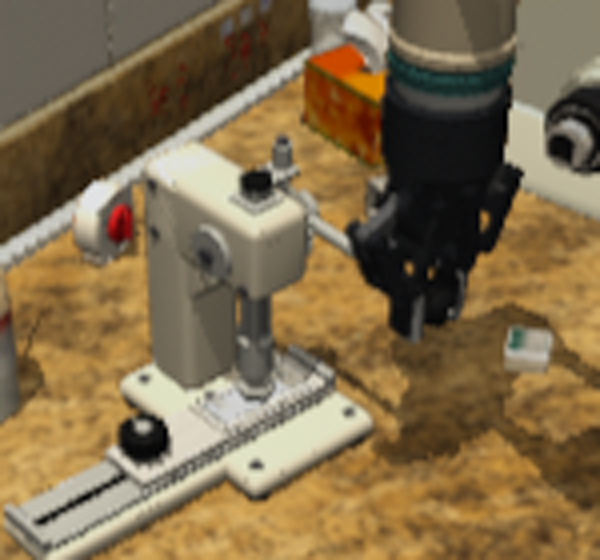

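The picture shows the foot down on the cover glass, the lever level in the grip, the carriage home, and the cover box in place at crop (528,348). I'll hold briefly to check it is stable.

```bash
python3 -m pendant '[{"dx":0,"dy":0,"dz":0.0003,"rx":0,"ry":0,"rz":0,"hand":0.015},{"dx":0,"dy":0,"dz":0,"rx":0,"ry":0,"rz":0,"hand":0.015},{"dx":0,"dy":0,"dz":0,"rx":0,"ry":0,"rz":0,"hand":0.015},{"dx":0,"dy":0,"dz":0,"rx":0,"ry":0,"rz":0,"hand":0.015},{"dx":0,"dy":0,"dz":0,"rx":0,"ry":0,"rz":0,"hand":0.015},{"dx":0,"dy":0,"dz":0,"rx":0,"ry":0,"rz":0,"hand":0.015}]' >/dev/null
python3 -c "
from h import *
lev()"
```

```text
lever 0.6733 r 0.1283 pull 7.36 F [0.6 2.1 7.4] pos [ 0.4934 -0.0326  0.1373] w 0.0286 t 19.98
```

```bash
python3 -c "
from h import *
print(manip.sign_off())"
```

```text
the job is handed in; nothing more can be done
None
```

I handed the job in at 20 s of the 72 allowed: the carriage is home and clamped tight, and the arm is still holding the ball in the third notch (lever at about 0.673 rad, worked out from the tool position and pull force); the last picture shows the cover box in place, but I did not re-check the bottle, dish and tweezers.

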